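# Draw down the glass front of the warming cabinet with its hook pole

## Robot

A 6-joint arm with a two-finger parallel gripper is mounted at the origin on a cart in front of the work surface, level with it; the furniture and walls round the work are solid. World frame = base frame: x ahead of the robot, y to its left, z up, the work surface at z = 0. Lengths are in mm, angles in rad, forces in N, time in s.
With the tool pointing down it reaches from about 350 to 975 mm from the base axis. Payload 7.1 kg.
Tool frame: the origin (TCP) lies at the very end of the fingers, on their centre line; the grasp point (between the pads) lies 19 mm behind it; z points along the fingers, y is the line along which they close (so a half turn about z gives the same grasp; the last joint's range is limited). The gripper opens to 88 mm and grips with 3 to 60 N. Pads are 20 mm wide; open, the fingers measure 115 mm over their backs; the gripper's body (75 mm by 178 mm) begins 61 mm behind the grasp point.
Start: joints at [-1.272, 0.423, 1.63, -0, 1.089, -0.019], TCP at [195.316, -593.68, 222.675] pointing down, gripper open.
Joint ranges: [-3, 3], [-0.9, 2.11], [0.09, 2.58], [-1.31, 4.45], [0.11, 2.69], [-2.54, 2.54]. Speed limits (rad/s): [2.39, 2.39, 3.01, 3.14, 3.14, 3.14].

## Interface

Orientations are given as a rotation vector (axis times angle).
In Python, from workcell import ctrl gives the robot as it stands. The module is installed in compiled form; this text tells all that it offers.
- The arm moves only by the shell command python3 -m inch 'ROWS'. ROWS is JSON, a list of rows, each a list of 7 numbers: the shift along the tool's x, y, z scaled (see below), then the turn, a rotation vector about the tool's x, y, z scaled (see below), then the closure, from -1 (fully open) to 1 (shut). In form: [[tx, ty, tz, wx, wy, wz, hand], ...]. A call has 1 to 10 rows; each row is the pose to reach, as a shift and turn from the pose commanded when the call began, along the tool's axes at that moment; what a row does not reach only later rows make up. The controller multiplies each number of a shift by 0.15 m and each number of a turn by pi/4 rad. A row lasts 1/8 s, in which the tool goes at most 62.5 mm and 10.7 degrees, less where a joint would pass 70% of its speed; a pose out of reach is approached as far as the arm can. A call with a number of a shift or a turn outside -1 to 1 is refused whole. A call with a gripper value outside its range is refused whole. The fingers move at their own pace and stop on an object; the grip force is fixed at half the most. Time passes only in rows, so rows that repeat a pose let the fingers close. It gives the time, the measured TCP pose, the force, the opening and the grip force at its end, in the units of the state.
- ctrl.get_obs(): the state, without advancing time (a new reading comes with each control period).
- ctrl.get_image(name): name is "side" or "top" or "wrist"; returns the picture (480x640x3 uint8, red, green, blue); there is no depth.
- ctrl.camera_params(name): a dict with "vfov" (degrees; the focal length in pixels is half the picture's height over the tangent of half this angle, whatever the lens; pixels are square), "cx", "cy" (the principal point, pixels), "distortion" ([k1, k2, p1, p2, k3] as OpenCV has them; the pictures are not rectified), "eye" and "attitude" of the camera in the world; the wrist camera has in their place "tool_from_camera" (4x4, takes a point from camera to tool coordinates, whose origin is the TCP and whose axes are the flange's). Camera axes: x right, y up, looking along -z (the intrinsics and any distortion apply to the point x, -y, -z); pixel columns grow to the right and rows downward; lengths in mm; the calibration is good to about 2 mm. A picture is of the moment at which its call begins: read the wrist's pose just before it. camera_params takes no time and is no camera call.
- ctrl.close_job(): hands the job in; it is judged then, once.
The state is a dict: "t": time; "qpos": joint angles; "qvel": joint speeds; "joint_torque": joint torques, N m; "ee_pos": TCP position; "orientation": TCP orientation; "ft_force": force on the tool from outside, world axes, zero at the start; "moment": the same for the moment, N m; "width": finger opening in mm; "grasp_force": force on a finger pad.
Only numpy, scipy, OpenCV 4.12 (cv2) and the standard library are available. Lean on these libraries where they do the work, as an engineer would, in place of code of your own. Each camera call takes 0.05 s, during which the arm holds its last target. There are 200 camera calls.

## Task

The hook pole has been pushed under the spice shelf with only its steel hook end sticking out: draw it out, lay it flat on the open worktop and take it again by its wooden handle, then put the hook through the ring on the raised glass front of the warming cabinet and pull the front down with it until it is fully closed. Unhook the pole and lay it flat on the worktop, clear of the cabinet and the spice shelf. The cabinet is hot, so let nothing but the pole touch it, set the pole down rather than dropping it, and leave everything else where it stands.

Things in the scene. Friction and masses are not known exactly. Their poses are not given: they have to be found in the camera images.
- pole: Hook pole, 290 mm long, 0.12 kg. Origin: underside, mid-length; x along it to the hook end, z up, centre line at z=12. Wooden handle 30 wide, 24 high, x=-145 to 15 mm; then ferrule 19 thick to x=30, steel rod 10 thick to x=135. Starts flat, handle under the spice shelf, the last 105 to 125 mm sticking out towards the robot; a wooden spoon lies 120 mm to its left or right.
- hook (a point): Middle of the hook, the part that goes through the ring: pole frame x=141, y=26, z=12 mm. The hook is an 8 mm steel bar at the pole's end, turned square to one side (the pole's +y), straight out to y=43 mm, its tip at y=50 bent back slightly to x=136. Axes as the pole.
- riser: Spice shelf, fixed: wooden board 180 deep (x), 340 wide (y), top at 130 mm, on two 14 mm side panels; 116 mm clear underneath, open to the front (-x). Jars and a tin stand on it (to 235 mm). The worktop before shelf and cabinet is clear (world x 0.34 to 0.52, y -0.45 to 0.3). Origin: centre of the footprint on the worktop, z up, front edge at x=-90 mm.
- warmer: Warming cabinet, fixed, steel, 320 wide (y), 520 high. Origin: centre of the footprint on the worktop, z up; its front looks to its own -x, front face at x=-88 mm. A lamp canopy, underside 453 mm up, juts out over the front to x=-190 mm: a hand below it must stay before it. The glass front (sash) slides up and down in guides on the front face.
- sash (a joint): How far the glass front has been pulled down, m: 0 = fully up, 0.203 = fully closed (stop). It starts within the top 60 mm. It stays by friction where it is left; about 2 N moves it down, about 8 N up.
- ring (a point): Centre of the steel ring on the middle of the glass front's lower rail, moving with it (277 mm up when raised, 74 mm closed). Bore 30 mm, bar 7 mm; it stands upright, square to the front, so one looks through it sideways, along the cabinet's y. Centre 26 mm before the rail, outer edge 48 mm; 120 mm free to both sides. Axes as the cabinet.

How it is judged (in metres and radians):
On the way, in this order (a step that is already met when the one before it is completed fails the run):
1. the pole lies flat on the worktop, released and at rest, drawn clear out from under the spice shelf (its middle at least 80 mm before the shelf's front edge, or beside the shelf) ((x of pole in the frame of riser below -0.17 m or y of pole in the frame of riser above 0.2 m or y of pole in the frame of riser below -0.2 m) and height (world z) of pole below 0.008 m and angle between pole's own z axis and vertical below 0.12 rad and contact force between the fingers and pole below 0.1 N and linear speed of pole below 0.02 m/s), for 0.2 s.
2. the hook is through the ring (middle of the hook within 18 mm of the ring's centre), the pole held by its handle, the glass front still raised (distance between hook and ring below 0.018 m and x of the grasp point in the frame of pole below 0.03 m and distance between the grasp point and pole below 0.18 m and contact force between the fingers and pole above 0.5 N and value of joint sash below 0.1 m), for 0.1 s.
3. the glass front is fully closed with the hook still in the ring (distance between hook and ring below 0.02 m and value of joint sash above 0.197 m), for 0.1 s.
At the end, for the whole second after the job is handed in: The glass front is closed (within 7 mm of its stop); the pole lies flat, released and at rest on the worktop, hook at least 60 mm from the ring seen from above, not touching the cabinet, its middle at least 80 mm before the spice shelf's front edge or 200 mm to the side of the shelf's middle (all of step 1 and value of joint sash above 0.196 m and horizontal distance between hook and ring above 0.06 m and contact force between pole and warmer below 0.1 N).
It fails at once if the gripper or arm touches the hot cabinet or its glass front (contact force between any of the fingers, the arm and warmer above 1.5 N).
It fails at once if the pole is dropped (faster than 0.7 m/s while not held) (contact force between the fingers and pole below 0.1 N and linear speed of pole above 0.7 m/s).
It fails at once if a bystander (spoon, spice jars, tin, lemon, garlic, mug, tongs) is shifted by more than 40 mm (distance of any of spoon, spice_jar_1, spice_jar_2, spice_jar_3, tin_2, lemon, garlic, mug, tongs from where it was at the start of the episode above 0.04 m).
It also fails if it takes over 69 s, if anything falls off the work surface, if the arm or the gripper's body presses on something with over 40 N, if the wrist force passes 120 N, or if a joint passes its speed limit or range.

## Working session

There is one attempt and no reset: what is moved stays moved. The work goes in short steps, Python scripts to look and compute and a shell command to move; the robot and the scene stay as the last step left them, time stands still between calls to the robot, and variables do not carry over. Pictures are saved under pics/ and viewed, at most 13 in all, crops included, and the job is handed in when it is done.

```bash
mkdir -p pics; ls; cat > h.py <<'E'
import numpy as np, cv2
from scipy.spatial.transform import Rotation as R
from workcell import ctrl
def snap(n,f):
    im=ctrl.get_image(n); cv2.imwrite(f,cv2.cvtColor(im,cv2.COLOR_RGB2BGR)); return im
def cam(n,o=None):
    p=ctrl.camera_params(n); f=240/np.tan(np.radians(p['vfov'])/2)
    K=np.array([[f,0,p['cx']],[0,f,p['cy']],[0,0,1]]); D=np.array(p['distortion'],float)
    if n=='wrist':
        o=o or ctrl.get_obs(); T=np.eye(4); T[:3,:3]=R.from_rotvec(o['orientation']).as_matrix(); T[:3,3]=o['ee_pos']
        M=T@np.array(p['tool_from_camera']); return K,D,M[:3,3],M[:3,:3]
    A=np.array(p['attitude'],float)
    A=A if A.shape==(3,3) else (R.from_rotvec(A).as_matrix() if A.size==3 else R.from_quat(A).as_matrix())
    return K,D,np.array(p['eye'],float),A
def ray(c,uv):
    K,D,e,A=c; q=cv2.undistortPoints(np.array(uv,float).reshape(-1,1,2),K,D).reshape(-1,2)
    d=np.c_[q[:,0],-q[:,1],-np.ones(len(q))]@A.T; return e,d/np.linalg.norm(d,axis=1)[:,None]
def onz(c,uv,z):
    e,d=ray(c,uv); return e+d*((z-e[2])/d[:,2])[:,None]
def proj(c,P):
    K,D,e,A=c; q=(np.atleast_2d(P)-e)@A; q=q*[1,-1,-1]
    return cv2.projectPoints(q,np.zeros(3),np.zeros(3),K,D)[0].reshape(-1,2)
E
python3 - <<'E'
from h import *
for n in('side','top','wrist'): print(ctrl.camera_params(n))
snap('side','pics/s1.png');snap('top','pics/t1.png')
print(ctrl.get_obs())
E
```

```text
pics
{'vfov': 47.438073568854946, 'cx': 304.4510510785936, 'cy': 235.80917970716465, 'distortion': array([0.00520528, 0.        , 0.        , 0.        , 0.        ]), 'eye': array([-133.95019787,  483.32183757,  866.74545085]), 'attitude': array([ 0.53630698, -1.02315003, -2.00288096])}
{'vfov': 46.471333489760504, 'cx': 319.8891688026738, 'cy': 250.0904126864289, 'distortion': array([-0.00291796,  0.        ,  0.        ,  0.        ,  0.        ]), 'eye': array([-180.68914796,  136.17663084, 1269.75543707]), 'attitude': array([ 0.46246264, -0.59216291, -1.75494225])}
{'vfov': 59.7728379034657, 'cx': 316.92736447412665, 'cy': 241.12946313484932, 'distortion': array([-0.10065878,  0.        ,  0.        ,  0.        ,  0.        ]), 'tool_from_camera': array([[ 4.12132532e-04,  9.69876576e-01,  2.43596505e-01,
         6.53040579e+01],
       [ 9.99999819e-01, -2.92972869e-04, -5.25397252e-04,
         6.62799971e-01],
       [-4.38203321e-04,  2.43596678e-01, -9.69876521e-01,
        -1.62700777e+02],
       [ 0.00000000e+00,  0.00000000e+00,  0.00000000e+00,
         1.00000000e+00]])}
{'t': 0.1, 'qpos': array([-1.27199974e+00,  4.23781504e-01,  1.63061585e+00,  5.38058964e-06,
        1.08862793e+00, -1.90133180e-02]), 'qvel': array([-0.00122017,  0.00092737, -0.00239334, -0.00214573, -0.0004109 ,
        0.00139864]), 'joint_torque': array([ 4.93694370e-04, -5.45613742e+01, -2.74325556e+01,  6.44949102e-02,
        1.88252743e-02, -4.45154603e-05]), 'ee_pos': array([ 195.16969547, -593.20016739,  221.96788347]), 'orientation': array([-3.10061139e+00, -4.96887897e-01,  3.06231394e-04]), 'ft_force': array([0.64651378, 0.56315998, 0.27078444]), 'moment': array([0.02205727, 0.00962086, 0.02826368]), 'grasp_force': 0.0, 'width': 87.68527872342317}
```

View pics/s1.png

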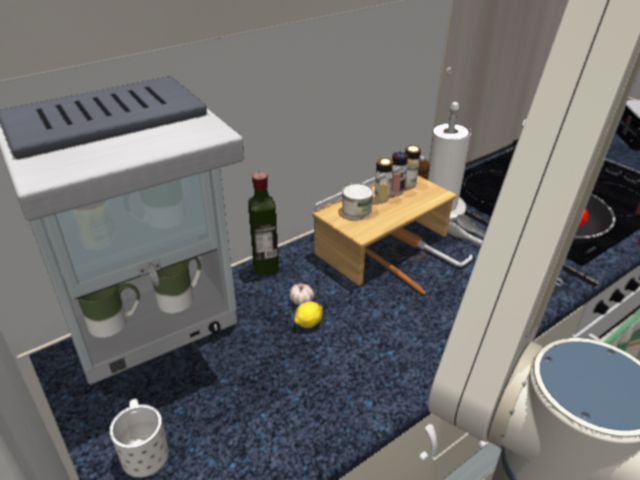

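View pics/t1.png

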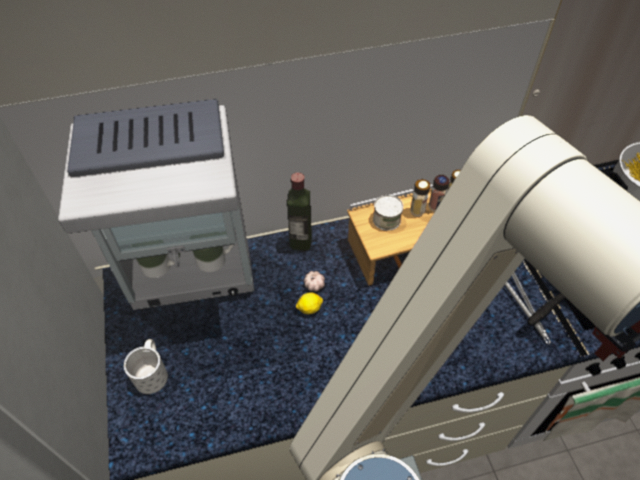

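Side view: cabinet on the left (ring about (150,268)), shelf with the rod emerging around (410,240) and the hook near (468,260). The spoon's at (370,250)-(423,291). I'll zoom in on both.

```bash
python3 - <<'E'
from h import *
im=cv2.imread('pics/s1.png'); t=cv2.imread('pics/t1.png')
a=cv2.resize(im[170:310,300:500],(800,560),interpolation=cv2.INTER_CUBIC)[:, :]
a=cv2.resize(a,(500,350)); b=cv2.resize(im[215:315,90:190],(300,300),interpolation=cv2.INTER_CUBIC)
c=np.zeros((350,800,3),np.uint8);c[:,:500]=a;c[:300,500:]=b;cv2.imwrite('pics/z1.png',c)
c=cam('side'); print(onz(c,[(470,262),(400,229),(423,291),(370,250),(80,375),(235,322),(309,318),(142,470)],0).round())
print(onz(c,[(315,212),(363,243),(460,190),(413,165)],130).round())
ct=cam('top'); print(onz(ct,[(138,303),(252,291),(310,303)],0).round())
e,d=ray(c,[(149,268)]); print(e,d); e,d=ray(ct,[(173,252)]);print(e,d)
E
```

```text
[[ 510. -489.    0.]
 [ 722. -450.   -0.]
 [ 502. -313.   -0.]
 [ 699. -319.    0.]
 [ 732.  428.    0.]
 [ 678.  100.   -0.]
 [ 590.  -40.    0.]
 [ 462.  407.    0.]]
[[ 772. -193.  130.]
 [ 603. -204.  130.]
 [ 630. -559.  130.]
 [ 801. -559.  130.]]
[[714. 409.   0.]
 [674. 108.   0.]
 [597. -35.   0.]]
[-133.95019787  483.32183757  866.74545085] [[ 0.77009869 -0.21125264 -0.6019305 ]]
[-180.68914796  136.17663084 1269.75543707] [[ 0.63179667  0.10026856 -0.76862161]]
```

View pics/z1.png

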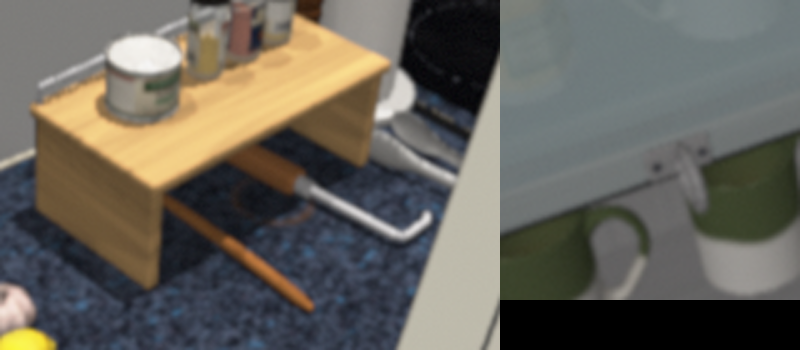

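Ring at about (154,275) in the side view; hook corner (461,266) and tip (471,256), so the hook points to world -y. Next I'll zoom the ring in the top view and estimate.

```bash
python3 - <<'E'
from h import *
im=cv2.imread('pics/s1.png'); t=cv2.imread('pics/t1.png')
c=np.hstack([cv2.resize(t[220:320,100:260],(640,400),interpolation=cv2.INTER_CUBIC)]); 
d=cv2.resize(im[140:390,20:250],(552,600),interpolation=cv2.INTER_CUBIC)
o=np.zeros((600,800,3),np.uint8);o[:300,:480]=cv2.resize(c,(480,300));o[:,480:]=cv2.resize(im[250:390,60:145] ,(320,527),interpolation=cv2.INTER_CUBIC)[:1].repeat(600,0)*0
o[300:,:480]=cv2.resize(im[240:390,20:260],(480,300),interpolation=cv2.INTER_CUBIC);cv2.imwrite('pics/z2.png',o[:,:480])
c=cam('side');print('corner,tip,ferrule',onz(c,[(461.2,266),(471.2,256),(421,243.6)],12).round())
E
```

```text
corner,tip,ferrule [[ 503. -446.   12.]
 [ 515. -497.   12.]
 [ 629. -434.   12.]]
```

View pics/z2.png

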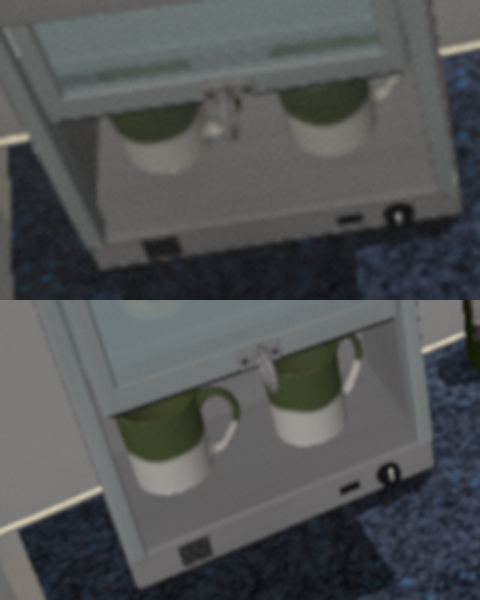

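Ring is at top (177.3,257.7), side (153,274). The cabinet's lower front corners are at side (88.5,384)/(236,324) and top (134.3,309.3)/(253.3,291).

```bash
python3 - <<'E'
from h import *
c=cam('side');ct=cam('top')
def tri(a,b):
    e1,d1=ray(c,[a]);e2,d2=ray(ct,[b]);A=np.c_[d1[0],-d2[0]];s=np.linalg.lstsq(A,e2-e1,rcond=None)[0]
    p,q=e1+s[0]*d1[0],e2+s[1]*d2[0];return (p+q)/2,np.linalg.norm(p-q)
print('ring',tri((153,274),(177.3,257.7)))
L,_=tri((88.5,384),(134.3,309.3));Rr,_=tri((236,324),(253.3,291));print(L,Rr)
a=onz(c,[(88.5,384),(236,324)],0);b=onz(ct,[(134.3,309.3),(253.3,291)],0);print(a.round(),b.round(),np.linalg.norm(a[0]-a[1]))
for l,r in (a,b):
    y=(l-r)/np.linalg.norm(l-r);m=(l+r)/2;print('yaw',np.arctan2(-y[0],y[1]),'mid',m)
s=onz(c,[(315,212),(363,246)],130)
print('shelf front',onz(c,[(363,243),(455.6,195.2)],130).round(), onz(c,[(363,284.5)],0).round())
# moves: needed
o=ctrl.get_obs();Rm=R.from_rotvec(o['orientation']).as_matrix();print(Rm.round(3))
E
```

```text
ring (array([649.21923885, 263.30720137, 237.68253938]), np.float64(1.4405086535469462))
[ 6.98120110e+02  4.20957181e+02 -1.80451676e-02] [669.01692506 103.6445049    3.78324049]
[[700. 422.   0.]
 [671. 102.   0.]] [[697. 420.   0.]
 [673. 104.   0.]] 321.26453551628293
yaw -0.0894382613419105 mid [6.85186517e+02 2.61624570e+02 5.68434189e-14]
yaw -0.07515703117580769 mid [684.96875292 262.13670363   0.        ]
shelf front [[ 603. -204.  130.]
 [ 619. -530.  130.]] [[ 605. -214.    0.]]
[[ 0.95   0.312 -0.   ]
 [ 0.312 -0.95   0.001]
 [ 0.    -0.001 -1.   ]]
```

```bash
cat >> h.py <<'E'
def need(P,yaw):
    "shift/turn in units to reach TCP P (mm) pointing down with tool x at yaw"
    o=ctrl.get_obs(); M=R.from_rotvec(o['orientation']); c,s=np.cos(yaw),np.sin(yaw)
    T=np.array([[c,s,0],[s,-c,0],[0,0,-1.]])
    print('t',round(o['t'],2),'shift',(M.as_matrix().T@(np.array(P)-o['ee_pos'])/150).round(3),'turn',((M.inv()*R.from_matrix(T)).as_rotvec()/(np.pi/4)).round(3),'q',o['qpos'].round(2),'w',round(o['width'],1))
E
python3 -m inch '[[0.35,-0.06,0.08,0,0,0.06,-1],[0.7,-0.12,0.16,0,0,0.1,-1],[1,-0.17,0.24,0,0,0.13,-1],[1,-0.17,0.24,0,0,0.13,-1]]'
python3 -c "
from h import *
need((470,-450,150),.11)"
```

```text
t: 0.6
ee_pos: [331.7, -520.3, 185.3]
orientation: [-3.12, -0.344, 0.001]
ft_force: [0.5, -0.6, 0.7]
width: 87.6
grasp_force: 0.0
t 0.6 shift [ 1.002 -0.256  0.235] turn [-0.003  0.001  0.139] q [-1.02  0.46  1.67  0.    1.01  0.33] w 87.6
```

```bash

python3 -m inch '[[0.35,-0.09,0.08,0,0,0.05,-1],[0.7,-0.18,0.16,0,0,0.1,-1],[1,-0.26,0.23,0,0,0.14,-1],[1,-0.26,0.23,0,0,0.14,-1],[1,-0.26,0.23,0,0,0.14,-1]]'
python3 - <<'E'
from h import *
o=ctrl.get_obs(); c=cam('wrist',o); snap('wrist','pics/w1.png'); np.savez('w1.npz',K=c[0],D=c[1],e=c[2],A=c[3])
E
```

```text
t: 1.23
ee_pos: [467.1, -453.1, 152.2]
orientation: [3.137, 0.166, -0.001]
ft_force: [0.4, 0.0, 0.4]
width: 87.8
grasp_force: 0.0
```

View pics/w1.png

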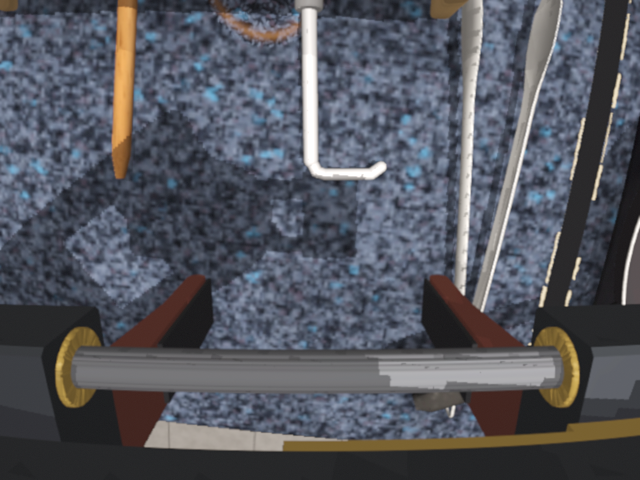

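Wrist view: rod from (309,15) to (313,170), hook tip at (381,168), ferrule at (309,3), tongs to the right at u≈465, spoon tip (121,178).

```bash
python3 - <<'E'
from h import *
z=np.load('w1.npz');c=(z['K'],z['D'],z['e'],z['A'])
p=onz(c,[(309,15),(311,100),(345,174),(381,168),(465,160),(118,175)],12);print(p.round(1))
d=(p[1]-p[0]);th=np.arctan2(-d[1],-d[0]);print('yaw',th)
b=p[2]; u=np.array([np.cos(th),np.sin(th),0]); v=np.array([-u[1],u[0],0])
lat=(p[1]-b)@v; corner=b+v*lat; print('corner x141',corner)
g=corner+u*31; print('grasp at 110',g); need((g[0],g[1],60),th); need((g[0],g[1],6),th)
E
```

```text
[[ 612.9 -433.1   12. ]
 [ 557.  -440.3   12. ]
 [ 508.3 -470.    12. ]
 [ 515.5 -495.3   12. ]
 [ 528.2 -555.5   12. ]
 [ 491.  -303.8   12. ]]
yaw 0.12824672234591844
corner x141 [ 505.36386135 -446.94942075   12.        ]
grasp at 110 [ 536.10927863 -442.98466146   12.        ]
t 1.27 shift [ 0.467 -0.021  0.616] turn [ 0.    0.   -0.03] q [-0.79  0.54  1.62 -0.    0.98  0.68] w 88.0
t 1.27 shift [ 0.467 -0.021  0.976] turn [ 0.    0.   -0.03] q [-0.79  0.54  1.62 -0.    0.98  0.68] w 88.0
```

```bash

python3 -m inch '[[0.25,-0.01,0.2,0,0,-0.03,-1],[0.47,-0.02,0.45,0,0,-0.03,-1],[0.47,-0.02,0.75,0,0,-0.03,-1],[0.47,-0.02,0.95,0,0,-0.03,-1],[0.47,-0.02,0.98,0,0,-0.03,-1],[0.47,-0.02,0.98,0,0,-0.03,-1],[0.47,-0.02,0.98,0,0,-0.03,1],[0.47,-0.02,0.98,0,0,-0.03,1],[0.47,-0.02,0.98,0,0,-0.03,1],[0.47,-0.02,0.98,0,0,-0.03,1]]'
python3 -m inch '[[0,0,0,0,0,0,1],[0,0,0,0,0,0,1],[0,0,0,0,0,0,1],[0,0,0,0,0,0,1],[0,0,0,0,0,0,1]]'
```

```text
t: 2.52
ee_pos: [537.9, -442.0, 5.5]
orientation: [3.135, 0.203, 0.0]
ft_force: [-0.3, 1.0, -0.8]
width: 51.2
grasp_force: 0.0
t: 3.15
ee_pos: [537.8, -442.0, 5.1]
orientation: [-3.135, -0.203, 0.0]
ft_force: [0.0, 0.6, 0.2]
width: 9.0
grasp_force: 30.0
```

```bash

python3 -m inch '[[-0.1,0,0,0,0,0,1],[-0.25,0,0,0,0,0,1],[-0.4,0,0,0,0,0,1],[-0.55,0,0,0,0,0,1],[-0.7,0,0,0,0,0,1],[-0.85,0,0,0,0,0,1],[-0.95,0,0,0,0,0,1],[-1,0,0,0,0,0,1],[-1,0,0,0,0,0,1],[-1,0,0,0,0,0,1]]'
python3 -m inch '[[0,0,0,0,0,0,0.3],[0,0,0,0,0,0,-1],[0,0,0,0,0,0,-1],[0,0,0,0,0,0,-1],[0,0,0,0,0,0,-1],[0,0,-0.4,0,0,0,-1],[0,0,-0.8,0,0,0,-1],[0,0,-0.95,0,0,0,-1],[0.3,0,-0.95,0,0,0,-1],[0.3,0,-0.95,0,0,0,-1]]'
python3 - <<'E'
from h import *
o=ctrl.get_obs(); c=cam('wrist',o); snap('wrist','pics/w2.png'); np.savez('w2.npz',K=c[0],D=c[1],e=c[2],A=c[3])
E
```

```text
t: 4.4
ee_pos: [389.6, -461.4, 5.2]
orientation: [3.135, 0.204, 0.0]
ft_force: [-1.1, -0.7, -1.0]
width: 9.0
grasp_force: 30.0
t: 5.65
ee_pos: [436.0, -455.5, 148.5]
orientation: [3.133, 0.206, 0.003]
ft_force: [-0.2, 0.4, 0.4]
width: 88.4
grasp_force: 0.0
```

View pics/w2.png

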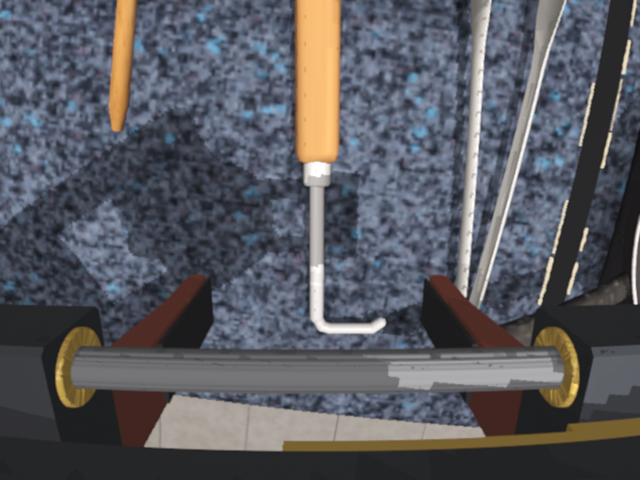

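The pole is drawn out: handle end at (317,162), handle axis (317,20), hook bar centre (345,327).

```bash
python3 - <<'E'
from h import *
z=np.load('w2.npz');c=(z['K'],z['D'],z['e'],z['A'])
h=onz(c,[(318,15),(317,160)],24);r=onz(c,[(317,182),(317.5,290),(345,327),(381,323)],12);print(h.round(1),r.round(1))
d=h[0]-r[1];th=np.arctan2(d[1],d[0]);print('yaw',th)
u=np.array([np.cos(th),np.sin(th),0]);v=np.array([-u[1],u[0],0]);b=r[2];print('x from hook: handle end',141-(h[1]-b)@u,'ferrule end',141-(r[0]-b)@u)
lat=(h.mean(0)-b)@v; mid=b+u*141+v*lat; print('mid',mid)
g=mid+u*20; print(g);need((g[0],g[1],60),th);need((g[0],g[1],5),th)
E
```

```text
[[ 578.3 -438.6   24. ]
 [ 486.  -450.2   24. ]] [[ 470.  -452.3   12. ]
 [ 388.8 -463.5   12. ]
 [ 361.  -488.9   12. ]
 [ 367.9 -516.3   12. ]]
yaw 0.130424416999068
x from hook: handle end 12.012895998036555 ferrule end 28.1933658553382
mid [ 497.95565004 -448.87542294   12.        ]
[ 517.78578575 -446.27432361   12.        ]
t 5.7 shift [0.559 0.013 0.585] turn [ 0.    -0.     0.001] q [-0.83  0.52  1.67 -0.    0.95  0.61] w 87.9
t 5.7 shift [0.559 0.013 0.952] turn [ 0.    -0.     0.001] q [-0.83  0.52  1.67 -0.    0.95  0.61] w 87.9
```

```bash

python3 -m inch '[[0.3,0.01,0.2,0,0,0,-1],[0.56,0.01,0.45,0,0,0,-1],[0.56,0.01,0.75,0,0,0,-1],[0.56,0.01,0.93,0,0,0,-1],[0.56,0.01,0.96,0,0,0,-1],[0.56,0.01,0.96,0,0,0,1],[0.56,0.01,0.96,0,0,0,1],[0.56,0.01,0.96,0,0,0,1],[0.56,0.01,0.96,0,0,0,1],[0.56,0.01,0.96,0,0,0,1]]'
python3 -m inch '[[0,0,0,0,0,0,1],[0,0,0,0,0,0,1],[0,0,0,0,0,0,1],[-0.03,0,-0.05,0,0,0,1],[-0.1,0,-0.1,0,0,0,1],[-0.25,0,-0.2,0,0,0,1],[-0.4,0,-0.4,0,0,0,1],[-0.55,0,-0.6,0,0,0,1],[-0.7,0,-0.8,0,0,0,1],[-0.8,0,-0.9,0,0,0,1]]'
python3 - <<'E'
from h import *
need((400,-260,250),1.0)
E
```

```text
t: 6.95
ee_pos: [517.3, -446.3, 4.0]
orientation: [3.135, 0.203, 0.001]
ft_force: [0.2, -0.2, 0.4]
width: 41.4
grasp_force: 0.0
t: 8.2
ee_pos: [397.1, -462.3, 140.7]
orientation: [3.133, 0.202, 0.002]
ft_force: [0.9, -0.2, -0.7]
width: 29.8
grasp_force: 30.0
t 8.2 shift [ 0.193 -1.334 -0.731] turn [ 0.003 -0.    -1.11 ] q [-0.88  0.5   1.72 -0.    0.92  0.56] w 29.8
```

```bash

python3 -m inch '[[0.03,-0.2,-0.1,0,0,-0.15,1],[0.06,-0.45,-0.2,0,0,-0.3,1],[0.1,-0.7,-0.3,0,0,-0.5,1],[0.13,-0.9,-0.4,0,0,-0.7,1],[0.13,-1,-0.5,0,0,-0.9,1],[0.13,-1,-0.5,0,0,-1,1],[0.13,-1,-0.5,0,0,-1,1]]'
python3 - <<'E'
from h import *
need((380,-160,220),1.7)
E
```

```text
t: 9.07
ee_pos: [397.9, -310.1, 213.7]
orientation: [2.819, 1.387, 0.0]
ft_force: [-0.2, -0.4, -1.6]
width: 29.9
grasp_force: 30.0
t 9.07 shift [ 0.72  -0.705 -0.042] turn [ 0.     0.    -1.001] q [-0.69  0.26  1.9   0.    0.98 -0.03] w 29.9
```

```bash

python3 -m inch '[[0.15,-0.15,0,0,0,-0.2,1],[0.3,-0.3,0,0,0,-0.4,1],[0.5,-0.5,-0.02,0,0,-0.6,1],[0.65,-0.65,-0.04,0,0,-0.8,1],[0.72,-0.7,-0.04,0,0,-0.95,1],[0.72,-0.7,-0.04,0,0,-1,1],[0.72,-0.7,-0.04,0,0,-1,1]]'
python3 - <<'E'
from h import *
need((380,-30,230),2.48)
E
```

```text
t: 9.95
ee_pos: [380.6, -160.7, 219.4]
orientation: [-2.075, -2.358, 0.0]
ft_force: [0.2, -0.2, -1.7]
width: 29.5
grasp_force: 30.0
t 9.95 shift [ 0.865  0.106 -0.07 ] turn [-0.    -0.001 -0.995] q [-0.43  0.11  2.08  0.    0.96 -0.56] w 29.5
```

```bash

python3 -m inch '[[0.15,0.02,0,0,0,-0.2,1],[0.35,0.04,-0.02,0,0,-0.4,1],[0.55,0.06,-0.04,0,0,-0.6,1],[0.75,0.08,-0.07,0,0,-0.8,1],[0.86,0.1,-0.07,0,0,-0.95,1],[0.86,0.1,-0.07,0,0,-1,1],[0.86,0.1,-0.07,0,0,-1,1]]'
python3 - <<'E'
from h import *
need((400,110,230),3.06)
E
```

```text
t: 10.82
ee_pos: [379.0, -31.0, 230.0]
orientation: [-1.015, -2.973, 0.0]
ft_force: [-0.5, 1.0, -2.0]
width: 29.6
grasp_force: 30.0
t 10.82 shift [0.464 0.829 0.   ] turn [-0.    -0.    -0.734] q [-0.11  0.04  2.13 -0.    0.98 -1.03] w 29.6
```

```bash

python3 -m inch '[[0.1,0.15,0,0,0,-0.2,1],[0.2,0.35,0,0,0,-0.4,1],[0.3,0.55,0,0,0,-0.6,1],[0.4,0.75,0,0,0,-0.73,1],[0.46,0.83,0,0,0,-0.73,1],[0.46,0.83,0,0,0,-0.73,1]]'
python3 - <<'E'
from h import *
need((481,186,230),3.06)
E
```

```text
t: 11.58
ee_pos: [400.2, 109.9, 230.0]
orientation: [-0.132, -3.138, 0.001]
ft_force: [0.5, 0.0, -1.6]
width: 29.9
grasp_force: 30.0
t 11.57 shift [-0.494  0.551 -0.001] turn [-0.    -0.001 -0.003] q [ 0.24  0.1   2.06 -0.    0.98 -1.25] w 29.9
```

```bash

python3 -m inch '[[-0.1,0.1,0,0,0,0,1],[-0.2,0.2,0,0,0,0,1],[-0.3,0.3,0,0,0,0,1],[-0.4,0.42,0,0,0,0,1],[-0.49,0.5,0,0,0,0,1],[-0.49,0.5,0,0,0,0,1],[-0.49,0.5,0,0,0,0,1]]'
python3 - <<'E'
from h import *
im=snap('side','pics/s2.png');t=snap('top','pics/t2.png')
o=np.zeros((600,800,3),np.uint8)
a=cv2.imread('pics/s2.png')[190:340,90:290];o[:,:]=cv2.resize(a,(800,600),interpolation=cv2.INTER_CUBIC)
cv2.imwrite('pics/z3.png',o)
b=cv2.imread('pics/t2.png')[190:340,90:290];cv2.imwrite('pics/z4.png',cv2.resize(b,(800,600),interpolation=cv2.INTER_CUBIC))
ob=ctrl.get_obs();M=R.from_rotvec(ob['orientation']).as_matrix()
u=-M[:,0];v=-M[:,1] if M[1,1]<0 else M[:,1];v=np.array([-u[1],u[0],0]);h=ob['ee_pos']+161*u+26*v+[0,0,8];tip=ob['ee_pos']+156*u+50*v+[0,0,8]
print(ob['ee_pos'],h)
for n in('side','top'):print(n,((proj(cam(n),[h,tip,(649,263,238)])-[90,190])*4).round())
E
```

```text
t: 12.45
ee_pos: [479.4, 178.0, 229.9]
orientation: [-0.131, -3.138, 0.001]
ft_force: [0.3, -0.2, -1.0]
width: 29.5
grasp_force: 30.0
[479.23956281 178.00016883 230.09208865] [641.84416968 190.51951517 238.00494707]
side [[407. 285.]
 [362. 308.]
 [254. 336.]]
top [[476. 254.]
 [434. 266.]
 [349. 270.]]
```

View pics/z3.png

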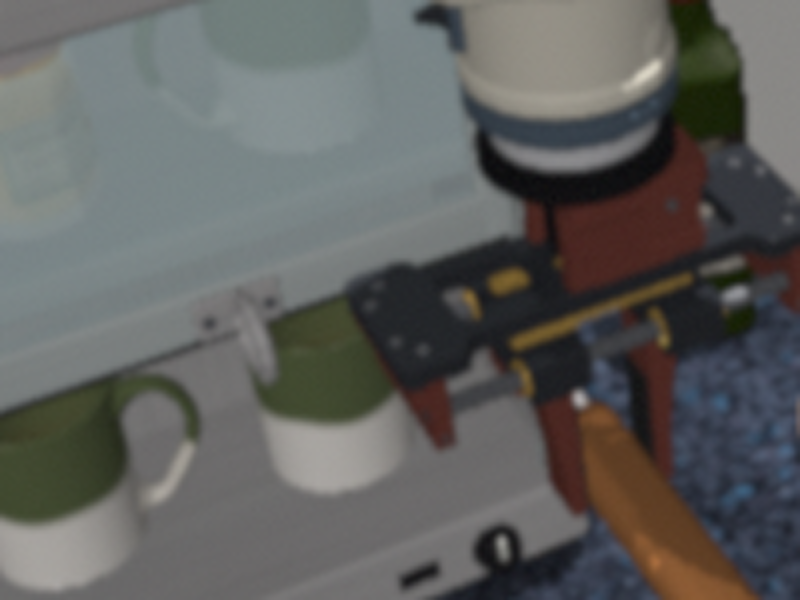

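Side view: ring at (258,338) as predicted, but the gripper hides the hook. I'll check the top view.

View pics/z4.png

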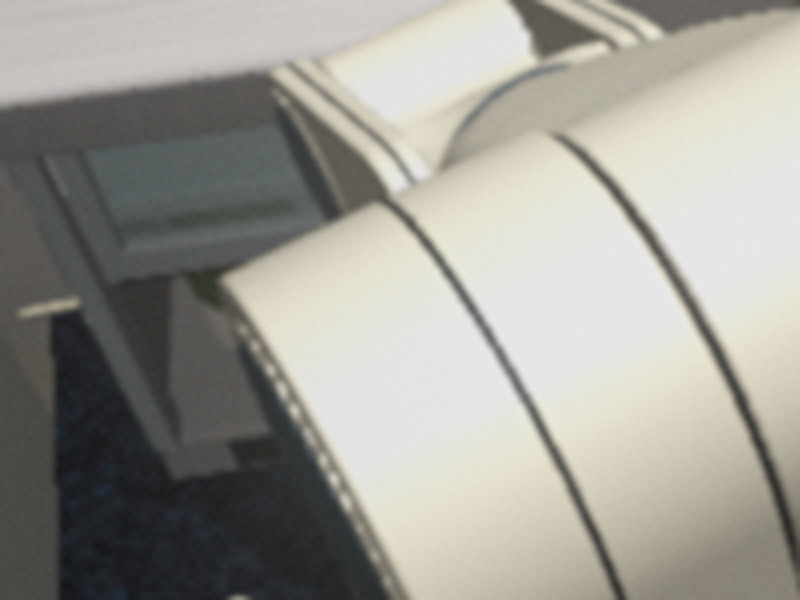

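The top view is blocked by the arm. I'll check the pole's pitch from the handle tail in the side picture instead, comparing predicted against seen.

```bash
python3 - <<'E'
from h import *
ob=ctrl.get_obs();M=R.from_rotvec(ob['orientation']).as_matrix();u=-M[:,0];v=np.array([-u[1],u[0],0]);O=ob['ee_pos']+20*u-[0,0,4]
c=cam('side');P=lambda x,y,z:O+x*u+y*v+np.array([0,0,z])
pts=[P(x,y,z) for x in(-145,) for y in(-15,15) for z in(0,24)];print('pred tail',proj(c,pts).round(1).tolist())
im=cv2.imread('pics/s2.png');hs=cv2.cvtColor(im,cv2.COLOR_BGR2HSV);m=cv2.inRange(hs,(8,110,80),(22,255,255));m[:280]=0;m[:,:200]=0;m[:,330:]=0
ct=max(cv2.findContours(m,0,2)[0],key=cv2.contourArea);print(cv2.boundingRect(ct));print(cv2.approxPolyDP(ct,2,True).reshape(-1,2).tolist())
for x in(-60,-145):print(x,'top edges',proj(c,[P(x,-15,24),P(x,15,24)]).round(1).tolist())
E
```

```text
pred tail [[286.7, 356.4], [286.2, 345.5], [269.5, 364.3], [268.7, 353.4]]
(234, 291, 51, 69)
[[234, 295], [239, 317], [268, 357], [273, 359], [274, 352], [278, 349], [284, 350], [284, 346], [240, 291]]
-60 top edges [[260.5, 312.3], [243.8, 319.2]]
-145 top edges [[286.2, 345.5], [268.7, 353.4]]
```

```bash

python3 -m inch '[[0,0.08,0,0,0,0,1],[0,0.16,0,0,0,0,1],[0,0.22,0,0,0,0,1],[0,0.27,0,0,0,0,1],[0,0.27,0,0,0,0,1]]'
python3 -m inch '[[0,0.05,0,0,0,0,1],[0,0.1,0,0,0,0,1],[0,0.15,0,0,0,0,1],[0,0.18,0,0,0,0,1],[-0.01,0.21,0,0,0,0,1],[-0.01,0.21,0,0,0,0,1]]'
python3 - <<'E'
from h import *
ob=ctrl.get_obs();M=R.from_rotvec(ob['orientation']).as_matrix();u=-M[:,0];v=np.array([-u[1],u[0],0]);print(ob['ee_pos']+161*u+26*v+[0,0,8])
snap('side','pics/s3.png');a=cv2.imread('pics/s3.png')[190:340,90:290];cv2.imwrite('pics/z5.png',cv2.resize(a,(800,600),interpolation=cv2.INTER_CUBIC))
E
```

```text
t: 13.18
ee_pos: [483.1, 219.5, 230.1]
orientation: [-0.128, -3.139, 0.0]
ft_force: [0.1, -0.3, -1.1]
width: 30.0
grasp_force: 30.0
t: 13.92
ee_pos: [487.4, 250.4, 230.1]
orientation: [0.13, 3.139, 0.0]
ft_force: [-0.4, -0.4, -1.3]
width: 30.1
grasp_force: 30.0
[649.99621018 263.06106829 238.15388666]
```

View pics/z5.png

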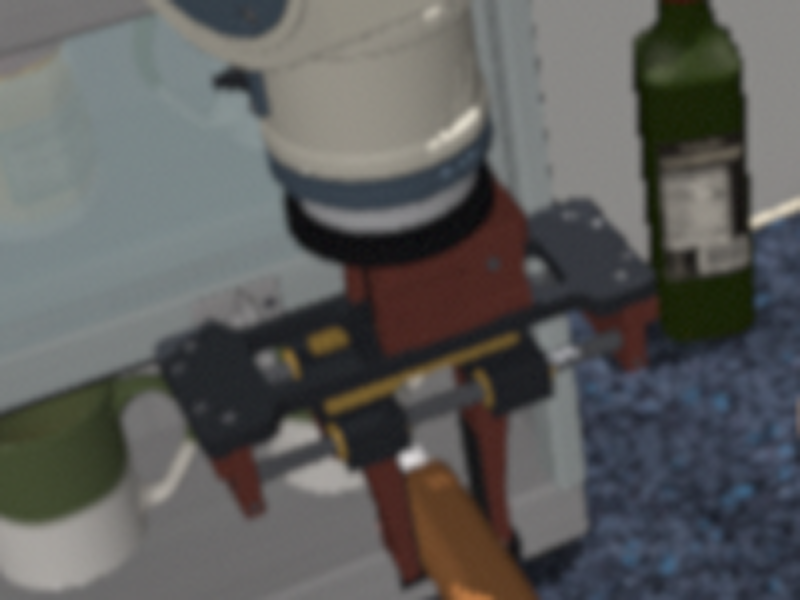

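No contact force, with the hook at the computed ring position. I'll pull down a little and check the force and whether the rail plate moves.

```bash

python3 -m inch '[[0,0,0,0,0,0,1],[0,0,0,0,0,0,1],[0,0,0.04,0,0,0,1],[0,0,0.08,0,0,0,1],[0,0,0.12,0,0,0,1],[0,0,0.16,0,0,0,1],[0,0,0.2,0,0,0,1],[0,0,0.24,0,0,0,1],[0,0,0.28,0,0,0,1]]'
python3 - <<'E'
from h import *
snap('side','pics/s4.png')
a=cv2.imread('pics/s3.png',0);b=cv2.imread('pics/s4.png',0)
# vertical shift of rail left part (fixed crop cols 95-125)
t=a[255:310,95:122]
r=cv2.matchTemplate(b[245:345,92:130],t,cv2.TM_CCOEFF_NORMED);print(cv2.minMaxLoc(r),'zero at (3,10)')
c=cam('side');print(proj(c,[(680,330,230),(680,330,200)]))
E
```

```text
t: 15.1
ee_pos: [487.3, 250.1, 187.8]
orientation: [-0.13, -3.139, -0.0]
ft_force: [-0.8, -0.1, 1.3]
width: 30.0
grasp_force: 30.0
(-0.5824752449989319, 0.6230767369270325, (0, 43), (6, 19)) zero at (3,10)
[[112.23245499 282.83917324]
 [115.75605735 295.35694608]]
```

Upward force rose by 2.6 N and the rail moved down, so the hook is engaged. I'll keep pulling.

```bash

python3 -m inch '[[0,0,0.06,0,0,0,1],[0,0,0.12,0,0,0,1],[0,0,0.18,0,0,0,1],[0,0,0.24,0,0,0,1],[0,0,0.3,0,0,0,1],[0,0,0.36,0,0,0,1],[0,0,0.42,0,0,0,1],[0,0,0.48,0,0,0,1],[0,0,0.54,0,0,0,1],[0,0,0.6,0,0,0,1]]'
python3 - <<'E'
from h import *
snap('side','pics/s5.png');a=cv2.imread('pics/s5.png')[200:420,60:353];cv2.imwrite('pics/z6.png',cv2.resize(a,(800,600),interpolation=cv2.INTER_CUBIC))
E
```

```text
t: 16.4
ee_pos: [487.2, 250.1, 97.6]
orientation: [-0.13, -3.139, 0.0]
ft_force: [-0.8, -0.4, 0.3]
width: 30.0
grasp_force: 30.0
```

View pics/z6.png

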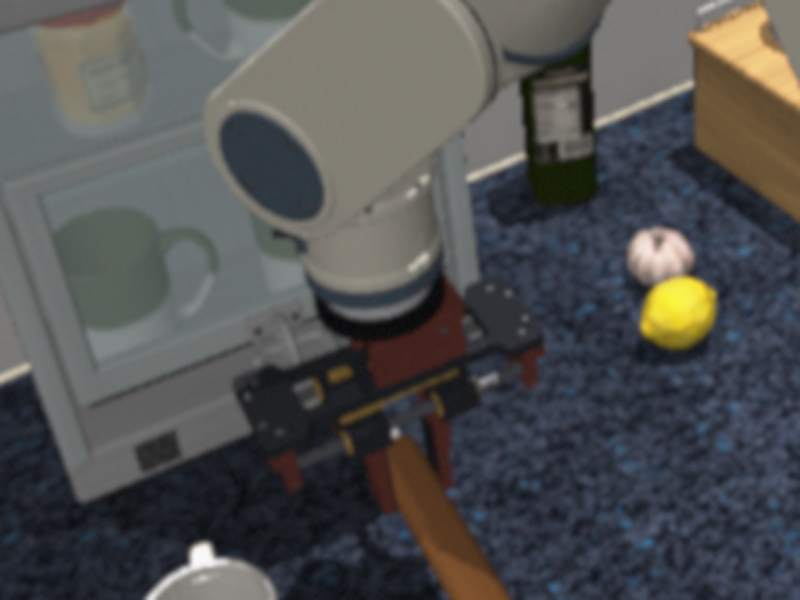

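The sash is following: plate at (285,330), rail well down. I'll continue to the stop.

```bash

python3 -m inch '[[0,0,0.05,0,0,0,1],[0,0,0.1,0,0,0,1],[0,0,0.15,0,0,0,1],[0,0,0.2,0,0,0,1],[0,0,0.24,0,0,0,1],[0,0,0.27,0,0,0,1]]'
python3 -m inch '[[0,0,0.02,0,0,0,1],[0,0,0.03,0,0,0,1],[0,0,0.03,0,0,0,1]]'
python3 - <<'E'
from h import *
a=cv2.imread('pics/s5.png',0);snap('side','pics/s6.png');b=cv2.imread('pics/s6.png',0)
r=cv2.matchTemplate(b[320:380,80:140],a[325:355,90:125],cv2.TM_CCOEFF_NORMED);print(cv2.minMaxLoc(r),'zero (10,5)')
E
```

```text
t: 17.2
ee_pos: [487.3, 250.1, 57.3]
orientation: [-0.13, -3.139, 0.0]
ft_force: [-0.8, 0.2, 0.2]
width: 29.6
grasp_force: 30.0
t: 17.58
ee_pos: [487.3, 250.2, 53.2]
orientation: [0.13, 3.139, 0.0]
ft_force: [-1.5, -0.8, 0.0]
width: 29.6
grasp_force: 30.0
(0.1135229617357254, 0.6893516778945923, (0, 16), (9, 2)) zero (10,5)
```

```bash

python3 -m inch '[[0,0,0.02,0,0,0,1],[0,0,0.04,0,0,0,1],[0,0,0.04,0,0,0,1]]'
python3 -m inch '[[0,0,0.02,0,0,0,1],[0,0,0.04,0,0,0,1],[0,0,0.04,0,0,0,1]]'
python3 - <<'E'
from h import *
snap('side','pics/s7.png');a=cv2.imread('pics/s7.png')[200:420,60:353];cv2.imwrite('pics/z7.png',cv2.resize(a,(800,600),interpolation=cv2.INTER_CUBIC))
E
```

```text
t: 18.0
ee_pos: [487.3, 250.2, 47.0]
orientation: [-0.13, -3.139, 0.0]
ft_force: [-1.7, -0.1, 0.3]
width: 30.1
grasp_force: 30.0
t: 18.38
ee_pos: [487.4, 250.2, 41.0]
orientation: [0.13, 3.139, 0.0]
ft_force: [-1.9, 0.4, -0.2]
width: 29.8
grasp_force: 30.0
```

View pics/z7.png

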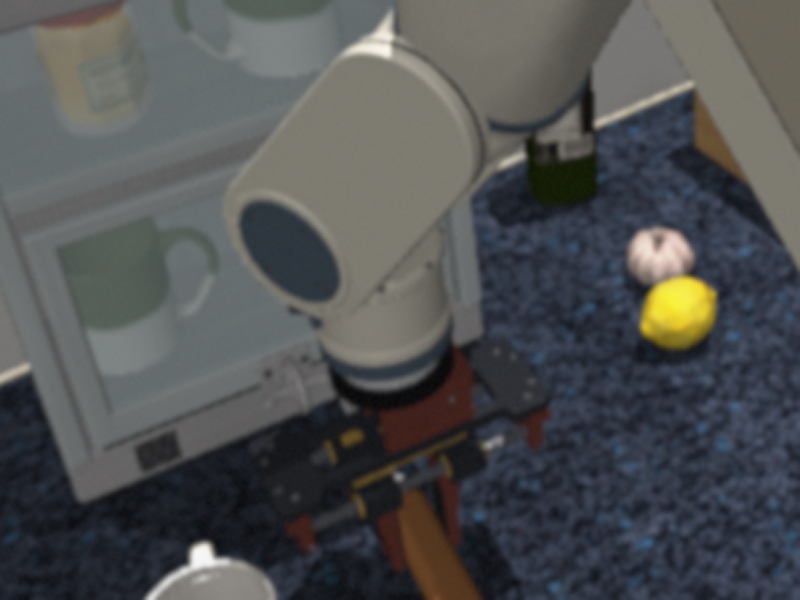

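```bash
python3 - <<'E'
from h import *
c=cam('side')
for z in(238,130,110,100,90,80,74,70):print(z,proj(c,[(649,263,z),(676,262,z+6)]).round(1).tolist())
print(proj(c,[(672,350,z) for z in(30,46,60,80)]).round(1).tolist())
ob=ctrl.get_obs();M=R.from_rotvec(ob['orientation']).as_matrix();u=-M[:,0];v=np.array([-u[1],u[0],0]);O=ob['ee_pos']+20*u-[0,0,4]
for pit in(0,5,10):
    a=np.radians(pit);w=np.array([u[0]*np.cos(a),u[1]*np.cos(a),np.sin(a)]);n=np.array([-u[0]*np.sin(a),-u[1]*np.sin(a),np.cos(a)]);g=ob['ee_pos']+[0,0,12]
    print(pit,proj(c,[g+(-125)*w+y*v+zz*n for y in(-15,15) for zz in(-12,12)]).round().tolist())
im=cv2.imread('pics/s7.png');hs=cv2.cvtColor(im,cv2.COLOR_BGR2HSV);m=cv2.inRange(hs,(8,110,60),(22,255,255));m[:360]=0;m[:,:190]=0;m[:,300:]=0
ct=max(cv2.findContours(m,0,2)[0],key=cv2.contourArea);print(cv2.approxPolyDP(ct,2,True).reshape(-1,2).tolist())
E
```

```text
238 [[153.5, 274.1], [147.6, 263.8]]
130 [[163.1, 317.4], [157.4, 307.2]]
110 [[164.8, 324.9], [159.1, 314.6]]
100 [[165.6, 328.6], [159.9, 318.3]]
90 [[166.4, 332.2], [160.7, 321.9]]
80 [[167.2, 335.8], [161.5, 325.5]]
74 [[167.6, 337.9], [162.0, 327.7]]
70 [[168.0, 339.4], [162.3, 329.1]]
[[125.4, 365.9], [123.8, 360.4], [122.4, 355.5], [120.2, 348.4]]
0 [[252.0, 448.0], [251.0, 440.0], [236.0, 457.0], [234.0, 448.0]]
5 [[252.0, 451.0], [251.0, 444.0], [236.0, 460.0], [235.0, 452.0]]
10 [[252.0, 454.0], [252.0, 447.0], [236.0, 462.0], [236.0, 456.0]]
[[209, 380], [205, 387], [208, 405], [233, 453], [238, 457], [243, 449], [249, 449], [249, 444], [215, 383]]
```

```bash

python3 -m inch '[[0,0,0.02,0,0,0,1],[0,0,0.04,0,0,0,1],[0,0,0.06,0,0,0,1],[0,0,0.06,0,0,0,1]]'
cat > cmp.py <<'E'
from h import *
import sys
a=cv2.imread(sys.argv[1],0);snap('side',sys.argv[2]);b=cv2.imread(sys.argv[2],0)
up=lambda i:cv2.resize(i,None,fx=4,fy=4,interpolation=cv2.INTER_CUBIC)
for n,(x,y,w,h) in dict(plate=(152,322,24,14),rail=(88,340,34,22),mugfix=(85,285,40,40)).items():
    r=cv2.matchTemplate(up(b[y-8:y+h+8,x-8:x+w+8]),up(a[y:y+h,x:x+w]),cv2.TM_CCOEFF_NORMED);l=cv2.minMaxLoc(r);print(n,round(l[1],3),(np.array(l[3])-32)/4)
E
python3 cmp.py pics/s7.png pics/s8.png
```

```text
t: 18.92
ee_pos: [487.4, 250.2, 32.0]
orientation: [0.13, 3.139, 0.0]
ft_force: [-0.4, -0.0, -0.3]
width: 29.9
grasp_force: 30.0
plate 0.942 [-0.5   0.25]
rail 0.997 [0. 0.]
mugfix 0.997 [0. 0.]
```

```bash
python3 - <<'E'
from h import *
c=cam('side');y=np.array([.083,.9966,0]);n=np.array([.9966,-.083,0]);P0=np.array([649,263,0])+26*n
def z(uv):
    e,d=ray(c,[uv]);s=((P0-e)@n)/(d[0]@n);return e+s*d[0]
for f in('s1','s5','s6','s7','s8'):
    g=cv2.GaussianBlur(cv2.imread(f'pics/{f}.png',0),(3,3),0).astype(int)
    for col in(100,108,116):
        lo=255 if f=='s1' else 318
        s=g[lo:lo+60,col];d=np.diff(s);k=np.argsort(d)[:3];print(f,col,[(int(i+lo),int(d[i]),int(z((col,i+lo+.5))[2])) for i in k])
E
```

```text
s1 100 [(288, -20, 226), (289, -15, 224), (287, -14, 228)]
s1 108 [(285, -20, 226), (286, -17, 224), (284, -12, 229)]
s1 116 [(283, -22, 225), (282, -20, 227), (284, -11, 223)]
s5 100 [(344, -12, 99), (343, -11, 101), (330, -6, 132)]
s5 108 [(376, -22, 10), (375, -15, 12), (341, -13, 98)]
s5 116 [(360, -18, 43), (359, -16, 46), (373, -15, 9)]
s6 100 [(361, -10, 57), (362, -8, 54), (336, -7, 118)]
s6 108 [(376, -21, 10), (375, -15, 12), (358, -11, 56)]
s6 116 [(373, -16, 9), (360, -16, 43), (374, -14, 6)]
s7 100 [(361, -9, 57), (362, -8, 54), (336, -7, 118)]
s7 108 [(376, -21, 10), (375, -16, 12), (358, -10, 56)]
s7 116 [(360, -16, 43), (373, -14, 9), (374, -14, 6)]
s8 100 [(361, -10, 57), (336, -7, 118), (362, -7, 54)]
s8 108 [(376, -21, 10), (375, -16, 12), (358, -11, 56)]
s8 116 [(360, -16, 43), (373, -15, 9), (374, -13, 6)]
```

The rail dropped by 170 mm and has been at rest since TCP z=53, so the front is at its stop. Now centre the hook in the bore and slide out sideways.

```bash

python3 -m inch '[[0,0,-0.04,0,0,0,1],[0,0,-0.07,0,0,0,1],[0,0,-0.07,0,0,0,1],[0,-0.05,-0.07,0,0,0,1],[0,-0.1,-0.07,0,0,0,1]]'
python3 -m inch '[[0,-0.07,0,0,0,0,1],[0,-0.14,0,0,0,0,1],[0,-0.21,0,0,0,0,1],[0,-0.3,0,0,0,0,1],[0,-0.4,0,0,0,0,1],[0,-0.45,0,0,0,0,1],[0,-0.45,0,0,0,0,1]]'
python3 cmp.py pics/s8.png pics/s9.png; python3 -c "
from h import *
need((430,120,110),2.3)"
```

```text
t: 19.6
ee_pos: [485.7, 234.6, 42.5]
orientation: [-0.13, -3.138, 0.0]
ft_force: [-0.5, 0.4, -0.9]
width: 29.5
grasp_force: 30.0
t: 20.48
ee_pos: [480.4, 167.3, 42.7]
orientation: [-0.132, -3.139, -0.0]
ft_force: [-0.8, -0.1, -0.6]
width: 29.6
grasp_force: 30.0
plate 0.909 [0. 0.]
rail 0.996 [0. 0.]
mugfix 0.997 [0. 0.]
t 20.52 shift [ 0.31  -0.345 -0.449] turn [0.    0.    0.965] q [ 0.31  0.55  1.98  0.    0.61 -1.18] w 29.8
```

```bash

python3 -m inch '[[0.15,-0.1,-0.05,0,0,0,1],[0.3,-0.2,-0.15,0,0,0.15,1],[0.31,-0.3,-0.3,0,0,0.35,1],[0.31,-0.34,-0.4,0,0,0.55,1],[0.31,-0.34,-0.45,0,0,0.75,1],[0.31,-0.34,-0.45,0,0,0.95,1],[0.31,-0.34,-0.45,0,0,0.96,1]]'
python3 -m inch '[[0,0,0,0,0,0.2,1],[0,0,0,0,0,0.4,1],[0,0,0,0,0,0.6,1],[0,0,0,0,0,0.8,1],[0,0,0,0,0,0.92,1],[0,0,0,0,0,0.92,1]]'
python3 - <<'E'
from h import *
need((430,110,4),1.57)
snap('side','pics/s10.png')
E
```

```text
t: 21.4
ee_pos: [430.1, 121.3, 110.4]
orientation: [1.274, 2.871, 0.001]
ft_force: [-0.3, -0.7, -1.7]
width: 29.9
grasp_force: 30.0
t: 22.15
ee_pos: [429.8, 121.2, 110.0]
orientation: [-2.204, -2.238, 0.0]
ft_force: [-0.4, 0.7, -0.9]
width: 29.7
grasp_force: 30.0
t 22.15 shift [-0.074  0.     0.707] turn [-0.    0.    0.02] q [0.25 0.35 2.09 0.   0.7  0.23] w 29.7
```

View pics/s10.png

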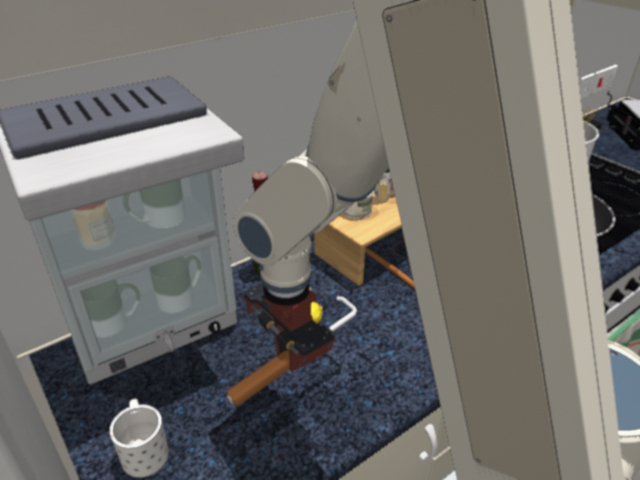

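The front is closed and the pole is clear, hook end slightly up. I'll lower it slowly so the table levels it in the grip, then release.

```bash

python3 -m inch '[[0,0,0.15,0,0,0,1],[0,0,0.3,0,0,0,1],[0,0,0.45,0,0,0,1],[0,0,0.53,0,0,0,1],[0,0,0.58,0,0,0,1],[0,0,0.62,0,0,0,1],[0,0,0.65,0,0,0,1],[0,0,0.68,0,0,0,1],[0,0,0.7,0,0,0,1],[0,0,0.71,0,0,0,1]]'
python3 -m inch '[[0,0,0,0,0,0,1],[0,0,0,0,0,0,0.2],[0,0,0,0,0,0,-0.2],[0,0,0,0,0,0,-1],[0,0,0,0,0,0,-1],[0,0,0,0,0,0,-1]]'
python3 -m inch '[[0,0,-0.1,0,0,0,-1],[0,0,-0.3,0,0,0,-1],[0,0,-0.6,0,0,0,-1],[0,0,-1,0,0,0,-1],[0,0,-1,0,0,0,-1],[0,0,-1,0,0,0,-1]]'
python3 - <<'E'
from h import *
snap('side','pics/s11.png');snap('wrist','pics/w11.png')
a=cv2.imread('pics/s11.png')
cv2.imwrite('pics/f.png',np.vstack([np.hstack([cv2.resize(a,(400,300)),cv2.resize(cv2.imread('pics/w11.png'),(400,300))]),cv2.resize(a[290:430,200:570],(800,300))]))
E
```

```text
t: 23.45
ee_pos: [430.1, 121.0, 3.6]
orientation: [2.209, 2.234, 0.001]
ft_force: [0.3, -0.9, 1.5]
width: 29.7
grasp_force: 30.0
t: 24.2
ee_pos: [429.8, 121.0, 3.7]
orientation: [-2.209, -2.234, 0.0]
ft_force: [0.1, 0.2, 0.3]
width: 71.9
grasp_force: 0.0
t: 24.95
ee_pos: [429.6, 120.9, 154.1]
orientation: [2.208, 2.234, 0.001]
ft_force: [-0.3, 0.2, -0.2]
width: 87.7
grasp_force: 0.0
```

View pics/f.png

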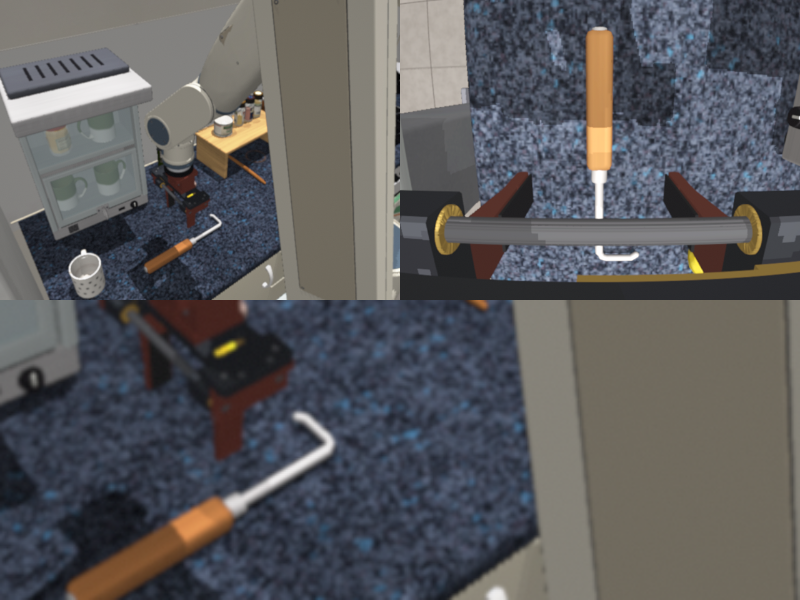

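The pole lies flat and free on the worktop, away from the cabinet and shelf. The front is closed and the other things stand where they were. Handing in.

```bash
python3 -c "
from workcell import ctrl
print(ctrl.close_job())"
```

```text
the job is handed in; nothing more can be done
None
```

The job is handed in at about 25 s of robot time: the glass front was pulled down to its stop, and the unhooked pole lies flat and released on the open worktop; the hand-in returned no verdict.

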